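# Open the shot timer's battery box

## Robot

A 6-joint arm with a two-finger parallel gripper is mounted at the origin on a cart in front of the work surface, level with it; the furniture and walls round the work are solid. World frame = base frame: x ahead of the robot, y to its left, z up, the work surface at z = 0. Lengths are in m, angles in degrees, forces in N, time in s.
With the tool pointing down it reaches from about 0.375 to 0.9 m from the base axis. Payload 3.1 kg.
Tool frame: the origin (TCP) lies on the centre line of the jaws, within the pads' length; the fingertips stand finger_overhang ahead of it and the grasp point (between the pads) lies 5 mm behind it (finger_overhang is the distance from the TCP to the fingertips, in m); z points along the fingers, y is the line along which they close (so a half turn about z gives the same grasp; the last joint's range is limited). The gripper opens to 87 mm and grips with 3 to 60 N. Pads are 19 mm wide; open, the fingers measure 117 mm over their backs; the gripper's body (75 mm by 190 mm) begins 51 mm behind the grasp point.
Start: joints at [-82.535, 30.224, 82.088, -0, 67.689, -10.227], TCP at [0.19, -0.595, 0.237] pointing down, gripper open.
Joint ranges: [-176.69, 176.69], [-43.24, 126.21], [12.49, 139.97], [-82, 262], [0, 151.66], [-163.58, 163.58]. Speed limits (degrees/s): [159.86, 159.86, 180, 180, 180, 180].

## Interface

Orientations are given as a 3x3 rotation matrix whose columns are the frame's x, y, z axes.
In Python, from rig import read_state, capture, calibration, hand_in, finger_overhang gives the robot as it stands.
- The arm moves only by the tool send_rows, never from a script. Its argument "plan" is a list of rows, each a list of 5 numbers: the closure in counts, from 0 (fully open) to 255 (shut), then the shift along the tool's x, y, z in m, then the turn about the tool's z in rad. A call has 1 to 20 rows; each row shifts and turns the commanded pose from where the row before left it, along the tool's axes as they then stand; what a row does not reach is not made up. A row lasts 1/12 s, in which the tool goes at most 41.7 mm and 7.16 degrees, less where a joint would pass 70% of its speed; a pose out of reach is approached as far as the arm can. A call is refused whole if a number of a shift passes 0.0417 or a number of a turn 0.125, either way. A call with a gripper value outside its range is refused whole. The fingers move at their own pace and stop on an object; the grip force is fixed at half the most. Time passes only in rows, so rows that do not move let the fingers close. It gives the time, the measured TCP pose, the force, the opening and the grip force at its end, in the units of the state.
- read_state(): the state, without advancing time (a new reading comes with each control period).
- capture(name): name is "side" or "top" or "wrist"; returns (picture, depth): 480x640x3 uint8, blue, green, red; 480x640 float32, m along the optical axis (not along the pixel's ray), 0 where there is no reading.
- calibration(name): a dict with "fx", "fy", "cx", "cy" (pixels), "dist_coeffs" ([k1, k2, p1, p2, k3] as OpenCV has them; the pictures are not rectified), "xyz" and "rotation" of the camera in the world. Camera axes: x right, y down, z forward; pixel columns grow to the right and rows downward; lengths in m; the calibration is good to about 2 mm. A picture is of the moment at which its call begins: read the wrist's pose just before it. calibration takes no time and is no camera call; for the wrist camera it gives the pose at the moment of the call.
- hand_in(): hands the job in; it is judged then, once.
The state is a dict: "time_s": time; "joint_positions": joint angles; "qvel": joint speeds; "tau": joint torques, N m; "position": TCP position; "tcp_rot": TCP orientation; "force": force on the tool from outside, world axes, zero at the start; "moment": the same for the moment, N m; "opening": opening from 0.0 (shut) to 1.0 (fully open); "grasp_force": force on a finger pad.
Only numpy, scipy, OpenCV 4.12 (cv2) and the standard library are available. Lean on these libraries where they do the work, as an engineer would, in place of code of your own. Each camera call takes 0.05 s, during which the arm holds its last target. There are 200 camera calls.

## Task

The batteries of the shot timer need a check: press the red release tab of the grey battery box down until the white snap-in cover springs up, and let go of the tab. Then push the raised edge of the cover up and over, so that the cover turns about its far edge and ends lying upside down on the black rubber pad behind the opening. Force nothing, and leave the cups and other things on the counter where they stand.

Things in the scene. Friction and masses are not known exactly. Their poses are not given: they have to be found in the camera images.
- battery_box: grey box fixed to the counter, 238 x 110 x 56 mm. Origin on the counter under the middle of the pivot groove; z up, y along the groove, x from tab to pad. Along x in mm: low nose -132 to -95 (26 high, cheeks beside the tab 36), opening with two cells -86 to -14, open pivot groove -6 to 6 (floor 47 high), black rubber pad 8 to 104 (top 52 high). Walls beside the opening 56 high
- catch (a joint): angle of the red catch (rad): 0 at rest, grows as the tab is pressed down, stop at 0.40. Its tooth (top 61 mm above the counter, 5 mm over the cover's front edge) frees the cover at about 0.2, the tab then 4 to 5 mm down. Sprung back; about 2 N at first, 4 N at release, 6 N at the stop
- tab (a point): middle of the top face of the red tab, at rest at x = -119 mm of the box and 46 mm above the counter. The tab is 36 mm wide (box y), 28 mm long (box x) and can go down 8 mm here. It moves with the catch
- cover: loose smooth white cover, 92 (x) x 90 (y) x 6 mm, 70 g. Origin on the axis of its rear bead (10 mm thick), which lies in the groove, 52 mm above the counter. Axes as the box's while closed; top face at z = 4 mm, free edge at x = -92 mm. Freed, a spring lifts it about the bead to about 0.54 rad, edge 100 mm above the counter, and holds it; pushed on past upright it falls over onto the pad
- cover_edge (a point): middle of the cover's free front edge, half-way through its thickness, 92 mm from the bead's axis
- cup_a: white porcelain coffee cup, 80 mm across, 58 mm high (bystander); origin at the centre of its underside
- shaker: white sugar shaker with red cap, 58 mm across, 125 mm high (bystander); origin at the centre of its underside
- tape: grey tape roll, 100 mm across, 48 mm high (bystander); origin at the centre of its underside

How it is judged (in metres and radians):
On the way, in this order (a step that is already met when the one before it is completed fails the run):
1. the tab is pressed down far enough to free the cover (over 0.12 rad) (value of joint catch above 0.12 rad), for 0.05 s.
2. the tab is let go and the cover passes upright (70 to 110 degrees), its bead within 20 mm of the groove (value of joint catch below 0.1 rad and angle between cover's own z axis and vertical between 1.2 and 1.95 rad and x of cover in the frame of battery_box between -0.02 and 0.02 m and z of cover in the frame of battery_box between 0.035 and 0.075 m), for 0.05 s.
At the end, for the whole second after the job is handed in: the cover lies upside down (within 20 degrees), at rest on the rubber pad: its bead 25 mm before to 30 mm behind the pivot line and within 25 mm sideways, its free edge at least 60 mm behind that line, both 45 to 70 mm above the counter; the tab is back up (under 0.1 rad) (angle between cover's own z axis and vertical above 2.8 rad and x of cover in the frame of battery_box between -0.025 and 0.03 m and y of cover in the frame of battery_box between -0.025 and 0.025 m and x of cover_edge in the frame of battery_box above 0.06 m and height (world z) of cover between 0.045 and 0.07 m and height (world z) of cover_edge between 0.045 and 0.07 m and value of joint catch below 0.1 rad and linear speed of cover below 0.02 m/s); the robot touches nothing.
It fails at once if a bystander was moved more than 25 mm (distance of any of cup_a, shaker, tape from where it was at the start of the episode above 0.025 m).
It fails at once if the box or cover was pressed with more than 40 N (contact force between any of the arm, the fingers and battery_box above 40 N or contact force between the fingers and cover above 40 N).
It also fails if it takes over 38 s, if anything falls off the work surface, if the arm or the gripper's body presses on something with over 40 N, if the wrist force passes 120 N, or if a joint passes its speed limit or range.

## Working session

There is one attempt and no reset: what is moved stays moved. The work goes in short steps, Python scripts to look and compute and a tool call to move; the robot and the scene stay as the last step left them, time stands still between calls to the robot, and variables do not carry over. Pictures are saved under pics/ and viewed, at most 10 in all, crops included, and the job is handed in when it is done.

Besides the shell and the picture viewer there is one more tool, called after "Call:" by a JSON object that holds its "api" and its "payload". send_rows: Moves the arm, as the interface text tells. Its arguments: {"type":"object","properties":{"plan":{"type":"array","items":{"type":"array","items":{"type":"number"}}}},"required":["plan"]}

```bash
ls; mkdir -p pics
cat > h.py <<'E'
import numpy as np, cv2
from rig import *
def ray(c,u,v):
    K=np.array([[c['fx'],0,c['cx']],[0,c['fy'],c['cy']],[0,0,1]])
    p=cv2.undistortPoints(np.array([[[u,v]]],float),K,np.array(c['dist_coeffs'],float))[0,0]
    return np.array(c['xyz']),np.array(c['rotation'])@np.array([p[0],p[1],1])
def onz(c,u,v,z):
    o,d=ray(c,u,v); return o+d*(z-o[2])/d[2]
def cloud(c,dep):
    K=np.array([[c['fx'],0,c['cx']],[0,c['fy'],c['cy']],[0,0,1]])
    v,u=np.mgrid[0:480,0:640]
    p=cv2.undistortPoints(np.stack([u,v],-1).reshape(-1,1,2).astype(float),K,np.array(c['dist_coeffs'],float)).reshape(480,640,2)
    P=np.dstack([p,np.ones((480,640))])*dep[...,None]
    return P@np.array(c['rotation']).T+np.array(c['xyz'])
E
python3 - <<'E'
from h import *
a,d=capture('top');b,e=capture('side')
np.savez('t0.npz',a=a,d=d,b=b,e=e)
cv2.imwrite('pics/t.png',a);cv2.imwrite('pics/s.png',b)
s=read_state();print(s['time_s'],s['position'],s['tcp_rot'],s['force'],finger_overhang)
for n in('top','side'):c=calibration(n);print(n,c['xyz'],c['rotation'])
E
```

```text
pics
0.1 [ 0.18986996 -0.59479756  0.23566784] [[ 9.52711708e-01  3.03875511e-01 -2.76187367e-04]
 [ 3.03875460e-01 -9.52709780e-01  1.94425581e-03]
 [ 3.27685321e-04 -1.93624183e-03 -9.99998072e-01]] [ 0.70304016  0.15157312 -0.38575394] 0.014
top [0.3866403  0.07426155 1.49108866] [[-0.01055035 -0.99603515  0.08833275]
 [-0.99990682  0.01127399  0.00769732]
 [-0.00866266 -0.08824331 -0.99606128]]
side [0.22790403 1.10922046 0.69820039] [[-0.96083793 -0.13443168  0.24231918]
 [-0.27704409  0.48521266 -0.82934628]
 [-0.00608592 -0.86400046 -0.50345424]]
```

View pics/t.png

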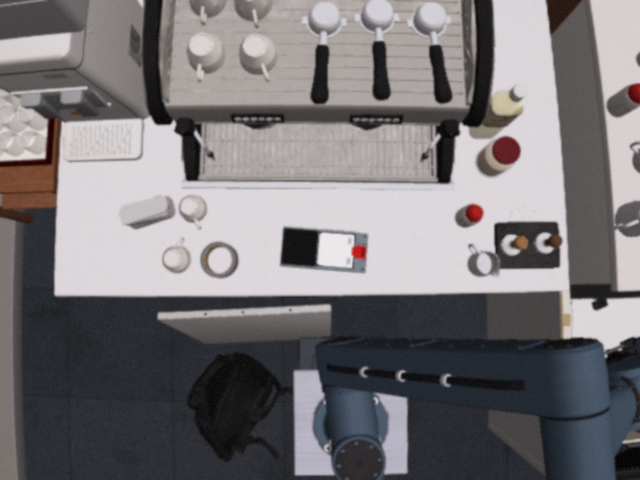

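View pics/s.png

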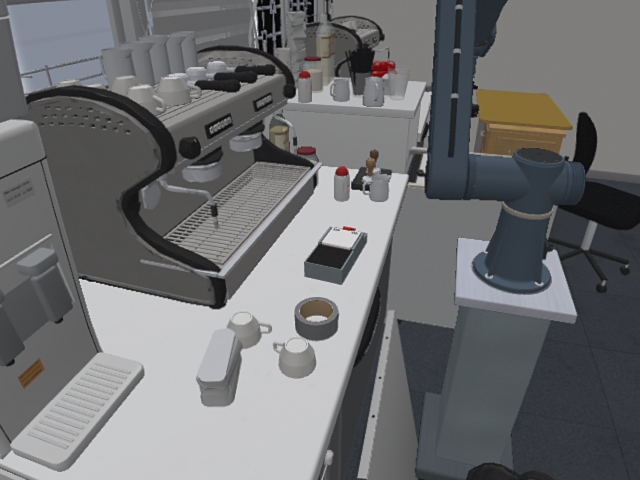

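The top view shows the box at about (324,250): red tab on the right (360,252), black pad on the left (300,247). Box +x therefore points roughly along world +y. The cups and tape are to its left, with nothing close to it. Next I measure its pose.

Run:
```python
from h import *
f=np.load('t0.npz');c=calibration('top');a=f['a'].astype(int);P=cloud(c,f['d'])
W=np.zeros((480,640),bool);W[215:285,265:385]=1
m=W&(P[...,2]>.018)&(P[...,2]<.08)
xy=P[m][:,:2].astype(np.float32)
print('rect',cv2.minAreaRect(xy),m.sum())
B,G,R=a[...,0],a[...,1],a[...,2]
red=W&(R>150)&(G<90)&(B<90); black=W&(a.max(2)<45); white=W&(a.min(2)>190)&m
for n,k,z in(('red',red,.046),('black',black,.052),('white',white,.056)):
    k=cv2.morphologyEx(k.astype(np.uint8),cv2.MORPH_OPEN,np.ones((3,3))) if n!='red' else k.astype(np.uint8)
    v,u=np.nonzero(k); q=np.array([onz(c,x,y,z)[:2] for x,y in zip(u,v)],np.float32)
    print(n,len(q),'mean',q.mean(0),'rect',cv2.minAreaRect(q),'depth z',np.median(P[k>0][:,2]))
c=calibration('side');b=f['b'].astype(int);P=cloud(c,f['e'])
W=np.zeros((480,640),bool);W[215:290,300:380]=1
red=W&(b[...,2]>150)&(b[...,1]<90)
m=W&(P[...,2]>.018)&(P[...,2]<.08); print('side rect',cv2.minAreaRect(P[m][:,:2].astype(np.float32)),'red',P[red].mean(0),red.sum())
```

```text
rect ((0.4878935217857361, 0.06796019524335861), (0.2381114512681961, 0.11062757670879364), 84.82508850097656) 3433
red 130 mean [ 0.4794832  -0.02645738] rect ((0.47866424918174744, -0.02678869292140007), (0.0359211266040802, 0.03308617323637009), 89.31935119628906) depth z 0.04749000952345217
black 1117 mean [0.49417925 0.135995  ] rect ((0.4944095313549042, 0.13600850105285645), (0.08966919779777527, 0.09402942657470703), 84.52446746826172) depth z 0.05209025370155218
white 1046 mean [0.4853575  0.03802301] rect ((0.48505544662475586, 0.03681851923465729), (0.09291073679924011, 0.08824769407510757), 84.93135070800781) depth z 0.05613318755858143
side rect ((0.48701417446136475, 0.0693155825138092), (0.24447906017303467, 0.11185784637928009), 84.81360626220703) red [ 0.47664373 -0.01706     0.05687896] 17
```

Call:
{"api": "send_rows", "payload": {"plan": [[0,0.0277,-0.0276,0,0],[0,0.0277,-0.0276,0,0],[100,0.0277,-0.0276,0,0],[255,0.0277,-0.0276,0,0],[255,0.0277,-0.0276,0,0],[255,0.0277,-0.0276,0,0],[255,0.0277,-0.0276,0,0],[255,0.0277,-0.0276,0,0],[255,0.0277,-0.0276,0,0],[255,0.0277,-0.0276,0,0],[255,0.0277,-0.0276,0,0],[255,0.0277,-0.0276,0,0],[255,0.0277,-0.0276,0,0],[255,0.0277,-0.0276,0,0],[255,0.0277,-0.0276,0,0],[255,0.0277,-0.0276,0,0],[255,0,0,0,-0.117],[255,0,0,0,-0.117],[255,0,0,0,-0.117],[255,0,0,0,-0.117]]}}

```text
time_s: 1.77
position: [0.4778, -0.0393, 0.2362]
tcp_rot: [[0.708, 0.706, -0.001], [0.706, -0.708, 0.0], [-0.0, -0.001, -1.0]]
force: [0.2, 0.4, 0.0]
opening: 0.006
grasp_force: 0.0
```

Call:
{"api": "send_rows", "payload": {"plan": [[255,0,0,0,-0.117],[255,0,0,0,-0.117],[255,0,0,0,-0.117],[255,0,0,0,-0.117],[255,0,0,0,-0.117],[255,0,0,0,-0.117],[255,0,0,0.03,0],[255,0,0,0.03,0],[255,0,0,0.03,0],[255,0,0,0.03,0],[255,0,0,0,0],[255,0,0,0,0]]}}

```text
time_s: 2.77
position: [0.4768, -0.0396, 0.1154]
tcp_rot: [[0.092, 0.996, -0.004], [0.996, -0.092, 0.001], [0.001, -0.005, -1.0]]
force: [-0.4, -0.0, -0.2]
opening: 0.004
grasp_force: 0.0
```

Run:
```python
from h import *
s=read_state();print(s['time_s'],s['position'],s['tcp_rot'],s['force'],s['opening'])
ex=np.array([.0889,.996]);ey=np.array([-.996,.0889]);o=np.array([.4891,.0809]);q=s['position'][:2]-o
print('box x,y',q@ex,q@ey, 'yaw',np.degrees(np.arctan2(s['tcp_rot'][1][0],s['tcp_rot'][0][0])))
c=calibration('wrist');a,d=capture('wrist');cv2.imwrite('pics/w1.png',a)
P=cloud(c,d);b=a.astype(int)
red=(b[...,2]>140)&(b[...,1]<80)&(b[...,0]<80)
X=P[red];X=X[X[:,2]>.02]; L=np.c_[(X[:,:2]-o)@ex,(X[:,:2]-o)@ey,X[:,2]]
print('red',len(L),np.percentile(L,[1,50,99],axis=0).round(4))
w=(b.min(2)>150)&(P[...,2]>.05)&(P[...,2]<.065);X=P[w];L=np.c_[(X[:,:2]-o)@ex,(X[:,:2]-o)@ey,X[:,2]]
print('white',len(L),np.percentile(L,[1,50,99],axis=0).round(4))
```

```text
2.7667 [ 0.47677041 -0.03962052  0.11543733] [[ 0.09189488  0.99575869 -0.00446705]
 [ 0.99576816 -0.0918892   0.00146199]
 [ 0.00104532 -0.0045825  -0.99998895]] [-0.40862128 -0.01953628 -0.20158346] 0.003590317250284463
box x,y -0.12113453603673398 0.00156599585354464 yaw 84.72736956758543
red 3199 [[-0.1244 -0.0179  0.0466]
 [-0.105  -0.001   0.0487]
 [-0.0854  0.0163  0.0644]]
white 34213 [[-0.0882 -0.0445  0.0566]
 [-0.0367 -0.001   0.0582]
 [ 0.005   0.0429  0.0599]]
```

View pics/w1.png

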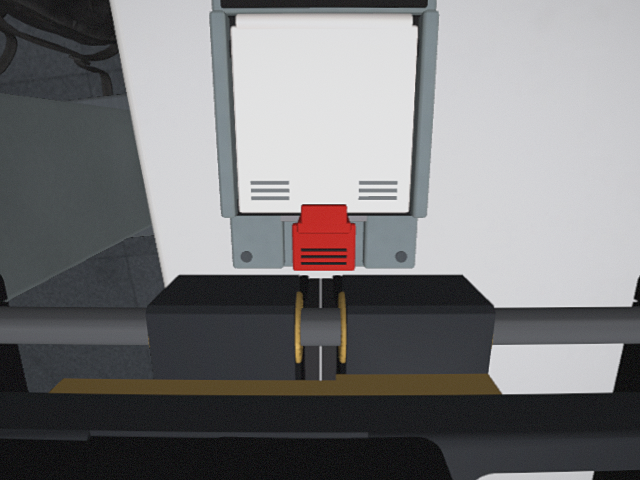

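The wrist view shows the tab at (323,245), centred in front of the closed fingers, with the cover behind it. The fingers look wide here, so I check their extent with depth.

Run:
```python
from h import *
c=calibration('wrist');a,d=capture('wrist');P=cloud(c,d);s=read_state();R=np.array(s['tcp_rot']);t=np.array(s['position'])
T=(P-t)@R
for v in (278,290,300,310,340,370):
    for u in (160,200,260,310,330,380,440,485): print((v,u),(T[v,u]*1000).round(0),end=' ')
    print()
print((np.array(c['xyz'])-t)@R)
```

```text
(278, 160) [-334. -478.  962.] (278, 200) [ 39. -27. -65.] (278, 260) [ 39. -13. -64.] (278, 310) [11. -4. 13.] (278, 330) [11.  4. 13.] (278, 380) [ 40.  14. -65.] (278, 440) [ 40.  27. -66.] (278, 485) [-26. 116. 116.] 
(290, 160) [-372. -482.  962.] (290, 200) [ 39. -25. -72.] (290, 260) [ 40. -12. -72.] (290, 310) [12. -4. -2.] (290, 330) [11.  4. -1.] (290, 380) [ 39.  13. -72.] (290, 440) [ 39.  25. -71.] (290, 485) [-35. 117. 116.] 
(300, 160) [ 39. -31. -77.] (300, 200) [ 39. -23. -77.] (300, 260) [ 39. -11. -77.] (300, 310) [ 11.  -4. -10.] (300, 330) [ 11.   4. -11.] (300, 380) [ 39.  12. -77.] (300, 440) [ 39.  24. -76.] (300, 485) [ 39.  33. -76.] 
(310, 160) [ 39. -30. -80.] (310, 200) [ 39. -22. -81.] (310, 260) [ 38. -11. -80.] (310, 310) [ 34.  -2. -70.] (310, 330) [ 35.   2. -72.] (310, 380) [ 39.  12. -80.] (310, 440) [ 39.  23. -80.] (310, 485) [ 39.  31. -80.] 
(340, 160) [ 33. -30. -81.] (340, 200) [ 32. -23. -80.] (340, 260) [ 33. -11. -81.] (340, 310) [ 30.  -2. -75.] (340, 330) [ 29.   2. -75.] (340, 380) [ 32.  12. -80.] (340, 440) [ 33.  23. -80.] (340, 485) [ 32.  33. -79.] 
(370, 160) [ 27. -31. -82.] (370, 200) [ 26. -23. -81.] (370, 260) [ 26. -11. -81.] (370, 310) [ -1.  -3. -38.] (370, 330) [ -2.   3. -37.] (370, 380) [ 26.  12. -81.] (370, 440) [ 26.  24. -81.] (370, 485) [ 26.  33. -80.] 
[ 0.07009867  0.00048707 -0.14937577]
```

Call:
{"api": "send_rows", "payload": {"plan": [[255,0,0.002,0.02,0],[255,0,0,0.02,0],[255,0,0,0.01,0],[255,0,0,0.004,0],[255,0,0,0.003,0],[255,0,0,0.002,0],[255,0,0,0,0],[255,0,0,0,0]]}}

```text
time_s: 3.53
position: [0.4807, -0.0409, 0.0588]
tcp_rot: [[0.091, 0.996, 0.002], [0.996, -0.091, -0.001], [-0.001, 0.002, -1.0]]
force: [-1.4, -2.9, 5.3]
opening: 0.011
grasp_force: 2.5
```

Call:
{"api": "send_rows", "payload": {"plan": [[255,0,0,0.002,0],[255,0,0,0.001,0],[255,0,0,0,0],[255,0,0,0,0]]}}

```text
time_s: 3.87
position: [0.4807, -0.042, 0.0562]
tcp_rot: [[0.09, 0.996, 0.002], [0.996, -0.09, -0.003], [-0.003, 0.002, -1.0]]
force: [-4.4, -8.4, 10.0]
opening: 0.005
grasp_force: 6.0
```

Run:
```python
from h import *
a,e=capture('side');c=calibration('side');P=cloud(c,e)
s=read_state();print(s['position'],s['force'],s['qvel'])
cv2.imwrite('pics/s2.png',cv2.resize(a[190:300,280:440],None,fx=4,fy=4))
```

```text
[ 0.48069704 -0.04202731  0.0562093 ] [-4.2813     -8.30719733  9.89364629] [ 0.02975533 -0.09938085  0.01381     0.10626612 -0.00087668 -0.05933126]
```

View pics/s2.png

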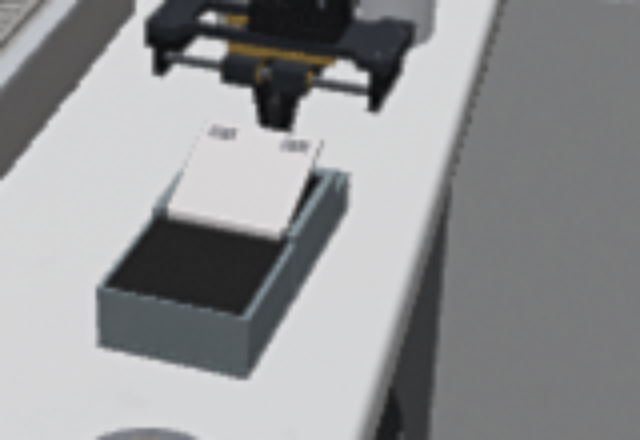

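The side crop shows the cover standing raised, with its free edge near (265,140). I release the tab by rising and backing off, half open the fingers for two contacts, and measure the raised edge.

Call:
{"api": "send_rows", "payload": {"plan": [[255,-0.001,0,-0.004,0],[255,-0.002,0,-0.006,0],[255,-0.01,0,-0.01,0],[255,-0.01,0,-0.01,0],[120,0,0,0,0],[120,0,0,0,0],[120,0,0,0,0],[120,0,0,0,0],[120,0,0,0,0]]}}

```text
time_s: 4.67
position: [0.4774, -0.0626, 0.0841]
tcp_rot: [[0.091, 0.996, -0.001], [0.996, -0.091, 0.001], [0.0, -0.001, -1.0]]
force: [0.2, 0.6, -1.0]
opening: 0.3
grasp_force: 0.0
```

```bash
cat > m.py <<'E'
from h import *
import sys
ex=np.array([.0889,.996]);ey=np.array([-.996,.0889]);o=np.array([.4891,.0809])
s=read_state();q=s['position'][:2]-o
print(s['time_s'],'box x,y,z',(q@ex).round(4),(q@ey).round(4),s['position'][2].round(4),np.round(s['force'],1),s['opening'])
for n in sys.argv[1:]:
    c=calibration(n);a,d=capture(n);P=cloud(c,d);b=a.astype(int)
    L=np.dstack([(P[...,:2]-o)@ex,(P[...,:2]-o)@ey,P[...,2]])
    w=(b.min(2)>110)&(b.max(2)-b.min(2)<30)&(L[...,2]>.057)&(L[...,2]<.16)&(abs(L[...,1])<.05)&(abs(L[...,0])<.11)
    X=L[w]; print(n,len(X))
    for lo in np.arange(-.11,.11,.01):
        k=(X[:,0]>lo)&(X[:,0]<=lo+.01)
        if k.sum()>8: print((lo+.005).round(3),k.sum(),'z',np.percentile(X[k,2],[5,50,95]).round(3),'y',np.percentile(X[k,1],[2,98]).round(3))
    red=(b[...,2]>130)&(b[...,1]<80)&(b[...,0]<80)&(abs(L[...,1])<.05)&(L[...,0]<-.06)&(L[...,0]>-.14)
    if red.sum()>5: print('red',red.sum(),np.percentile(L[red],[2,50,98],axis=0).round(3).tolist())
    cv2.imwrite('pics/%s_%d.png'%(n,s['time_s']*100),a)
E
python3 m.py wrist top
```

```text
4.6667 box x,y,z -0.144 -0.0011 0.0841 [ 0.2  0.6 -1. ] 0.30007709329751764
wrist 37018
-0.105 32 z [0.146 0.15  0.159] y [-0.048  0.016]
-0.095 47 z [0.057 0.058 0.059] y [-0.05  0.05]
-0.085 257 z [0.057 0.058 0.059] y [-0.05  0.05]
-0.075 5684 z [0.099 0.102 0.104] y [-0.044  0.042]
-0.065 7118 z [0.096 0.099 0.101] y [-0.044  0.042]
-0.055 7399 z [0.09  0.093 0.095] y [-0.043  0.042]
-0.045 7178 z [0.084 0.087 0.09 ] y [-0.043  0.042]
-0.035 6624 z [0.078 0.081 0.084] y [-0.044  0.042]
-0.025 2679 z [0.075 0.077 0.079] y [-0.043  0.043]
red 4985 [[-0.124, -0.018, 0.047], [-0.104, -0.001, 0.049], [-0.085, 0.016, 0.064]]
top 629
-0.075 82 z [0.093 0.099 0.105] y [-0.043  0.021]
-0.065 95 z [0.089 0.094 0.1  ] y [-0.044  0.018]
-0.055 90 z [0.082 0.089 0.094] y [-0.043  0.016]
-0.045 80 z [0.077 0.083 0.09 ] y [-0.043  0.012]
-0.035 77 z [0.069 0.077 0.083] y [-0.049  0.008]
-0.025 72 z [0.064 0.072 0.077] y [-0.045  0.005]
-0.015 64 z [0.061 0.066 0.072] y [-0.047  0.001]
-0.005 51 z [0.057 0.061 0.066] y [-0.048 -0.001]
0.005 15 z [0.058 0.059 0.064] y [-0.039 -0.007]
red 30 [[-0.098, -0.01, 0.054], [-0.092, -0.001, 0.06], [-0.089, 0.011, 0.066]]
```

Call:
{"api": "send_rows", "payload": {"plan": [[120,0.01,0,-0.006,0],[120,0.015,0,0,0],[120,0.012,0,0,0],[120,0.006,0,0,0],[120,0.004,0,0,0],[120,0.004,0,0,0],[120,0,0,0,0],[120,0,0,0,0]]}}

```text
time_s: 5.43
position: [0.4826, -0.0123, 0.0906]
tcp_rot: [[0.092, 0.996, 0.0], [0.996, -0.092, -0.0], [-0.0, 0.0, -1.0]]
force: [0.4, -0.5, -0.1]
opening: 0.53
grasp_force: 0.0
```

```bash
python3 m.py
```

```text
5.4333 box x,y,z -0.0934 -0.0019 0.0906 [ 0.4 -0.5 -0.1] 0.5297578892316759
```

Call:
{"api": "send_rows", "payload": {"plan": [[120,0.003,0,-0.003,0],[120,0.003,0,-0.005,0],[120,0.003,0,-0.005,0],[120,0.004,0,-0.005,0],[120,0.004,0,-0.004,0],[120,0.004,0,-0.004,0],[120,0,0,0,0]]}}

```text
time_s: 6.02
position: [0.485, 0.0093, 0.1176]
tcp_rot: [[0.091, 0.996, 0.002], [0.996, -0.091, -0.0], [-0.0, 0.002, -1.0]]
force: [0.1, -1.3, 0.8]
opening: 0.532
grasp_force: 0.3
```

```bash
python3 m.py wrist top
```

```text
6.0167 box x,y,z -0.0717 -0.0023 0.1176 [ 0.1 -1.3  0.8] 0.5322481463281722
wrist 33921
-0.085 78 z [0.057 0.058 0.059] y [-0.05  0.05]
-0.075 305 z [0.093 0.095 0.142] y [-0.026  0.02 ]
-0.065 16 z [0.093 0.094 0.095] y [-0.003  0.001]
-0.055 5035 z [0.12  0.123 0.125] y [-0.044  0.041]
-0.045 5747 z [0.109 0.114 0.119] y [-0.044  0.042]
-0.035 6041 z [0.098 0.103 0.108] y [-0.044  0.042]
-0.025 5229 z [0.087 0.092 0.097] y [-0.044  0.042]
-0.015 4496 z [0.076 0.081 0.086] y [-0.044  0.043]
-0.005 4210 z [0.064 0.07  0.075] y [-0.045  0.048]
0.005 2760 z [0.057 0.06  0.064] y [-0.045  0.048]
red 426 [[-0.099, -0.017, 0.047], [-0.09, -0.003, 0.063], [-0.085, 0.015, 0.064]]
top 129
-0.005 88 z [0.059 0.063 0.07 ] y [-0.045  0.04 ]
0.005 34 z [0.057 0.059 0.063] y [-0.038  0.041]
```

The cover follows the fingers with its bead seated and low force, so I continue along the arc to near upright.

Call:
{"api": "send_rows", "payload": {"plan": [[120,0.004,0,-0.004,0],[120,0.004,0,-0.003,0],[120,0.004,0,-0.003,0],[120,0.004,0,-0.002,0],[120,0.004,0,-0.002,0],[120,0.004,0,-0.002,0],[120,0.004,0,-0.001,0],[120,0.004,0,-0.001,0],[120,0.004,0,-0.001,0],[120,0.004,0,0,0],[120,0.004,0,0,0],[120,0,0,0,0]]}}

```text
time_s: 7.12
position: [0.4884, 0.0532, 0.1355]
tcp_rot: [[0.091, 0.996, -0.0], [0.996, -0.091, 0.0], [0.0, -0.0, -1.0]]
force: [-0.3, -0.5, -0.2]
opening: 0.524
grasp_force: 0.0
```

```bash
python3 m.py wrist
```

```text
7.1167 box x,y,z -0.0277 -0.0018 0.1355 [-0.3 -0.5 -0.2] 0.5240401206150147
wrist 17908
-0.075 200 z [0.092 0.095 0.096] y [-0.005  0.003]
-0.065 40 z [0.091 0.092 0.095] y [-0.004  0.001]
-0.015 2363 z [0.144 0.145 0.146] y [-0.044  0.04 ]
-0.005 10632 z [0.099 0.124 0.144] y [-0.044  0.041]
0.005 4662 z [0.058 0.078 0.094] y [-0.044  0.043]
red 1090 [[-0.116, -0.018, 0.047], [-0.099, -0.002, 0.062], [-0.085, 0.016, 0.064]]
```

Call:
{"api": "send_rows", "payload": {"plan": [[120,0.004,0,0,0],[120,0.004,0,0,0],[120,0.004,0,0,0],[120,0.004,0,0,0],[120,0.004,0,0,0],[120,0.004,0,0,0],[120,0.004,0,0,0],[120,0.004,0,0,0],[120,0.004,0,0,0],[120,0,0,0,0],[120,0,0,0,0],[120,0,0,0,0]]}}

```text
time_s: 8.17
position: [0.4918, 0.0883, 0.1355]
tcp_rot: [[0.092, 0.996, -0.0], [0.996, -0.092, -0.0], [-0.0, -0.0, -1.0]]
force: [-0.6, -0.1, -0.5]
opening: 0.53
grasp_force: 0.0
```

```bash
python3 m.py wrist top
```

```text
8.1667 box x,y,z 0.0076 -0.0021 0.1355 [-0.6 -0.1 -0.5] 0.5303488461287865
wrist 25703
-0.015 28 z [0.057 0.058 0.059] y [0.047 0.05 ]
-0.005 114 z [0.057 0.058 0.059] y [-0.05  0.05]
0.005 1735 z [0.059 0.062 0.064] y [-0.043  0.048]
0.015 2630 z [0.059 0.06  0.062] y [-0.044  0.041]
0.025 2334 z [0.059 0.06  0.061] y [-0.045  0.042]
0.035 2439 z [0.059 0.06  0.062] y [-0.044  0.042]
0.045 2410 z [0.059 0.06  0.062] y [-0.045  0.042]
0.055 2485 z [0.059 0.06  0.062] y [-0.044  0.042]
0.065 2613 z [0.059 0.06  0.062] y [-0.044  0.042]
0.075 3028 z [0.059 0.06  0.061] y [-0.044  0.042]
0.085 3093 z [0.059 0.06  0.061] y [-0.044  0.042]
0.095 2794 z [0.059 0.06  0.061] y [-0.044  0.041]
top 30
-0.075 14 z [0.078 0.093 0.096] y [-0.004  0.005]
0.065 11 z [0.057 0.061 0.063] y [0.015 0.04 ]
red 156 [[-0.126, -0.016, 0.039], [-0.108, -0.0, 0.047], [-0.089, 0.017, 0.065]]
```

The cover lies flat on the pad. I lift clear, check once from the side, and hand in.

Call:
{"api": "send_rows", "payload": {"plan": [[120,0,0,-0.02,0],[120,0,0,-0.03,0],[120,0,0,-0.03,0],[120,0,0,0,0],[120,0,0,0,0],[120,0,0,0,0],[120,0,0,0,0],[120,0,0,0,0]]}}

```text
time_s: 8.93
position: [0.4908, 0.0882, 0.2143]
tcp_rot: [[0.092, 0.996, -0.003], [0.996, -0.092, 0.0], [-0.0, -0.003, -1.0]]
force: [-0.4, 0.9, -0.2]
opening: 0.532
grasp_force: 0.0
```

```bash
python3 m.py wrist side; python3 -c "
import cv2,glob
f=sorted(glob.glob('pics/side_*'))[-1];cv2.imwrite('pics/fin.png',cv2.resize(cv2.imread(f)[180:400,200:440],None,fx=2.5,fy=2.5))"
```

```text
8.9333 box x,y,z 0.0075 -0.0011 0.2143 [-0.4  0.9 -0.2] 0.5319327701820045
wrist 14830
-0.075 29 z [0.094 0.095 0.097] y [-0.004  0.002]
-0.035 21 z [0.057 0.058 0.059] y [-0.05  0.05]
-0.025 67 z [0.057 0.058 0.059] y [-0.05  0.05]
-0.015 70 z [0.057 0.058 0.059] y [-0.05  0.05]
-0.005 71 z [0.057 0.058 0.059] y [-0.05  0.05]
0.005 1025 z [0.06  0.062 0.064] y [-0.043  0.048]
0.015 1494 z [0.059 0.06  0.062] y [-0.044  0.042]
0.025 1393 z [0.059 0.06  0.062] y [-0.044  0.041]
0.035 1448 z [0.059 0.06  0.062] y [-0.044  0.042]
0.045 1398 z [0.059 0.06  0.062] y [-0.045  0.042]
0.055 1472 z [0.059 0.06  0.062] y [-0.044  0.042]
0.065 1491 z [0.059 0.06  0.062] y [-0.044  0.042]
0.075 1669 z [0.059 0.06  0.061] y [-0.043  0.042]
0.085 1694 z [0.059 0.06  0.061] y [-0.044  0.042]
0.095 1488 z [0.059 0.06  0.061] y [-0.044  0.042]
red 797 [[-0.124, -0.018, 0.047], [-0.112, -0.001, 0.049], [-0.093, 0.016, 0.064]]
side 440
-0.075 12 z [0.077 0.088 0.093] y [-0.004  0.005]
0.005 41 z [0.057 0.059 0.062] y [-0.044  0.037]
0.015 56 z [0.057 0.058 0.062] y [-0.037  0.043]
0.025 37 z [0.057 0.058 0.059] y [-0.042  0.044]
0.035 36 z [0.057 0.058 0.06 ] y [-0.04   0.044]
0.045 38 z [0.057 0.058 0.06 ] y [-0.042  0.042]
0.055 42 z [0.057 0.058 0.059] y [-0.042  0.044]
0.065 40 z [0.057 0.058 0.06 ] y [-0.037  0.044]
0.075 52 z [0.057 0.058 0.059] y [-0.044  0.042]
0.085 44 z [0.057 0.059 0.06 ] y [-0.04   0.042]
0.095 40 z [0.057 0.058 0.06 ] y [-0.041  0.042]
red 14 [[-0.119, 0.002, 0.042], [-0.102, 0.012, 0.052], [-0.087, 0.018, 0.061]]
```

View pics/fin.png

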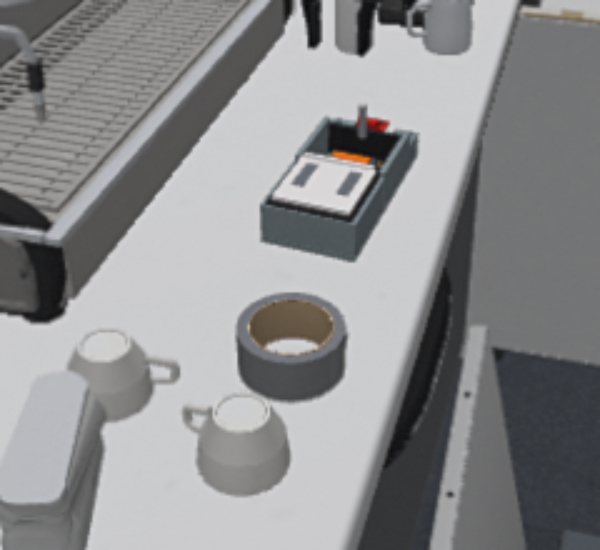

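The cover lies upside down on the pad at (325,183), the cells are exposed, the tab is up, and the tape and cups in view have not moved.

```bash
python3 -c "
from rig import *
print(hand_in())"
```

```text
the job is handed in; nothing more can be done
None
```

The job is handed in at about 9 s of the 38 s allowed: the tab is back up, the cover lies upside down on the rubber pad with its bead at the groove, the highest force I read was about 14 N (10 N downward), and the hand-in returned no verdict.

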